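# Close up the vial mixer and start it

## Robot

A 7-joint arm with a two-finger parallel gripper is mounted at the origin on a cart in front of the work surface, level with it; the furniture and walls round the work are solid. World frame = base frame: x ahead of the robot, y to its left, z up, the work surface at z = 0. Lengths are in m, angles in degrees, forces in N, time in s.
With the tool pointing down it reaches from about 0.4 to 0.85 m from the base axis. Payload 6.9 kg.
Tool frame: the origin (TCP) lies midway between the tips of the shut fingers; the grasp point (between the pads) lies 19 mm behind it; z points along the fingers, y is the line along which they close (so a half turn about z gives the same grasp; the last joint's range is limited). The gripper opens to 85 mm and grips with 20 to 120 N. Pads are 22 mm wide; open, the fingers measure 114 mm over their backs; the gripper's body (76 mm by 85 mm) begins 54 mm behind the grasp point. The pads swing forward as they close: fully open they stand 13 mm farther back than shut.
Start: joints at [-63.799, 29.078, -13.613, 85.955, 7.202, 65.827, -8.869], TCP at [0.215, 0.587, 0.231] pointing down, gripper open.
Joint ranges: [-176.47, 176.47], [-13.61, 117.27], [-81.72, 77.17], [0.22, 143.17], [-87.28, 267.28], [10, 112.55], [-165.47, 165.47]. Speed limits (degrees/s): [136.94, 136.94, 180, 180, 180, 180, 180].

## Interface

Orientations are given as a 3x3 rotation matrix whose columns are the frame's x, y, z axes.
In Python, from station import env, cams, order gives the robot as it stands. The module is installed in compiled form; this text tells all that it offers.
- The arm moves only by the shell command python3 -m jog 'ROWS'. ROWS is JSON, a list of rows, each a list of 7 numbers: the turn, a rotation vector about the world's x, y, z in rad, then the shift along the world's x, y, z in mm, then the closure, from 0 (fully open) to 1 (shut). In form: [[wx, wy, wz, dx, dy, dz, hand], ...]. A call has exactly 10 rows; each row is the pose to reach, as a shift and turn from the pose commanded when the call began; what a row does not reach only later rows make up. A row lasts 1/12 s, in which the tool goes at most 41.7 mm and 7.16 degrees, less where a joint would pass 70% of its speed; a pose out of reach is approached as far as the arm can. A call with a gripper value outside its range is refused whole. The fingers move at their own pace and stop on an object; the grip force is fixed at half the most. Time passes only in rows, so rows that repeat a pose let the fingers close, or fill a call up. It gives the time, the measured TCP pose, the force, the opening and the grip force at its end, in the units of the state.
- env.get_state(): the state, without advancing time (a new reading comes with each control period).
- cams.capture(name): name is "scene" or "top" or "wrist"; returns a dict with "color" (420x560x3 uint8, red, green, blue), "z_map" (420x560 float32, m along the optical axis (not along the pixel's ray), 0 where there is no reading), "fov_y" (degrees; the focal length in pixels is half the picture's height over the tangent of half this angle, whatever the lens; pixels are square), "cx", "cy" (the principal point, pixels), "view" (4x4, takes a point from world to camera coordinates); the wrist camera has in their place "mount" (4x4, takes a point from camera to tool coordinates, whose origin is the TCP and whose axes are the flange's). Camera axes: x right, y down, z forward; pixel columns grow to the right and rows downward; lengths in m; the calibration is good to about 2 mm. A picture is of the moment at which its call begins: read the wrist's pose just before it.
- order.finish_job(): hands the job in; it is judged then, once.
The state is a dict: "time": time; "joints": joint angles; "joint_vel": joint speeds; "joint_torque": joint torques, N m; "tool_pos": TCP position; "ee_rot": TCP orientation; "wrist_force": force on the tool from outside, world axes, zero at the start; "ft_torque": the same for the moment, N m; "width": finger opening in m; "grip_force": force on a finger pad.
Only numpy, scipy, OpenCV 4.12 (cv2) and the standard library are available. Lean on these libraries where they do the work, as an engineer would, in place of code of your own. Each camera call takes 0.05 s, during which the arm holds its last target. There are 200 camera calls.

## Task

The sample vials are loaded, so get the vial mixer running by pushing with the fingertips alone (nothing needs gripping): push the upright metal keeper plate down over the vials until it snaps under its catch and stays there, then swing the open cover down until it is fully shut, without slamming it, and only then press the round start button on the deck all the way in and let it go. Do not lift or take any of the vials, and leave the other things on the bench where they stand.

Things in the scene. Friction and masses are not known exactly. Their poses are not given: they have to be found in the camera images.
- mixer: bench vial mixer, a white box 150 (x) x 260 (y) x 112 mm that does not move when pushed; origin at the centre of its underside, on the bench; its x axis points from its front (the robot's side) to its back, y to its left, z up. Its left part is an open chamber holding the vials, 176 mm wide, centred at y = +42 mm, with walls 112 mm high; its right part (y from -130 to -44 mm) is a flat deck 100 mm high with the start button and a small display
- keeper (a joint): angle of the keeper plate, rad: 0 = flat over the vials, 1.38 = upright against its stop, leaning a little to the back (start). A light spring (0.03 to 0.07 N m) stands it up again unless it is pushed fully down to 0, where its edge bar snaps under a sprung roller catch at the middle of the chamber's back wall; the catch begins to resist about 0.13 rad before the end, most (about 6 N pressed 70 mm from the hinge) near 0.09 rad, and lets the plate home by 0.02 rad
- keeper_hinge (a point): middle of the keeper's hinge axis, which runs along the mixer's y, 56 mm in front of the mixer's origin at y = +42 mm, 98.5 mm above the bench
- keeper_edge (a point): middle of the keeper plate's free edge, 94 mm from its hinge: the top edge while it stands. The plate is bare aluminium, 140 mm wide, 3 mm thick (6 mm at its edge bar), centred in thickness on this point and on its hinge; upright, it is pushed from the robot's side towards the mixer's back
- cover (a joint): angle of the chamber's cover, rad: 0 = shut, 1.57 = upright, 1.65 to 1.9 at the start (leaning back). Stiff hinge (about 0.26 N m plus up to 0.15 N m for its weight): it stays where it is left
- cover_hinge (a point): middle of the cover's hinge axis, along the mixer's y, 74.5 mm behind the mixer's origin at y = +42 mm, 114.5 mm above the bench
- cover_edge (a point): middle of the cover's free edge on its outer face, 147 mm from the hinge axis along the cover; shut, this face is the top, 126.5 mm above the bench; open, it looks to the back. The cover is a white tray 147 mm long, 176 mm wide, 13 mm thick; the outer face lies 12 mm outside the hinge axis. A grey finger lip, 64 mm wide and 5 mm thick, reaches 12 mm beyond this edge. The standing keeper blocks the cover's way
- start (a joint): travel of the start button, m: 0 = out, 0.005 = fully in, sprung back; fully in takes 4.5 N
- start_top (a point): centre of the top of the start button, a grey round push button 28 mm across in a black ring on the mixer's deck; pressed straight down
- sample_0_mid (a point): middle of a capped glass sample vial, 23 mm across, 59 mm tall, standing loose in a hole of the chamber's plate; its cap ends 95 mm above the bench, just below the shut keeper
- sample_1_mid (a point): middle of a capped glass sample vial, 23 mm across, 59 mm tall, standing loose in a hole of the chamber's plate; its cap ends 95 mm above the bench, just below the shut keeper
- sample_2_mid (a point): middle of a capped glass sample vial, 23 mm across, 59 mm tall, standing loose in a hole of the chamber's plate; its cap ends 95 mm above the bench, just below the shut keeper
- sample_3_mid (a point): middle of a capped glass sample vial, 23 mm across, 59 mm tall, standing loose in a hole of the chamber's plate; its cap ends 95 mm above the bench, just below the shut keeper
- sample_4_mid (a point): middle of a capped glass sample vial, 23 mm across, 59 mm tall, standing loose in a hole of the chamber's plate; its cap ends 95 mm above the bench, just below the shut keeper
- spare_vial_mid (a point): middle of a spare capped vial, 23 x 59 mm, standing on the bench in front of the mixer: leave it
- beaker_mid (a point): middle of a glass beaker, 52 x 71 mm, on the bench left of the mixer: leave it
- stopper_mid (a point): middle of a red rubber stopper, 32 x 31 mm, on the bench in front of the mixer: leave it
- timer_mid (a point): middle of a white bench timer, 57 x 64 x 56 mm, right of the mixer: leave it
- buffer_mid (a point): middle of a white bottle with a yellow cap, 44 x 94 mm, behind the mixer's left: leave it

How it is judged (in metres and radians):
On the way, in this order (a step that is already met when the one before it is completed fails the run):
1. the keeper plate is snapped down flat over the vials and let go, with the cover still open (value of joint keeper below 0.05 rad and value of joint cover above 1.2 rad and contact force between each of the arm, the fingers and keeper below 0.05 N), for 0.3 s.
2. the cover is fully shut over it (value of joint cover below 0.035 rad and value of joint keeper below 0.05 rad), for 0.2 s.
3. the start button is pressed fully in (value of joint start above 0.0042 m and value of joint cover below 0.035 rad), for 0.05 s.
At the end, for the whole second after the job is handed in: keeper within 0.05 rad of flat, cover within 0.035 rad of shut (5 mm at its edge), button out again, all five vials standing in their holes (all of step 2 and value of joint start below 0.001 m and z of each of sample_0_mid, sample_1_mid, sample_2_mid, sample_3_mid, sample_4_mid in the frame of mixer below 0.069 m); the robot touches nothing.
It fails at once if the start button is pressed while the cover is not shut (value of joint start above 0.0025 m and value of joint cover above 0.06 rad).
It fails at once if the cover is swung down before the keeper plate is down (value of joint cover below 1 rad and value of joint keeper above 0.15 rad).
It fails at once if the cover is slammed (arrives faster than 3 rad/s) (value of joint cover below 0.2 rad and velocity of joint cover below -3 rad/s).
It fails at once if a sample vial is lifted 15 mm or more out of its place (z of any of sample_0_mid, sample_1_mid, sample_2_mid, sample_3_mid, sample_4_mid in the frame of mixer above 0.08 m).
It fails at once if another thing on the bench is lifted or moved more than 30 mm (distance of any of spare_vial_mid, beaker_mid, stopper_mid, timer_mid, buffer_mid from where it was at the start of the episode above 0.03 m).
It also fails if it takes over 58 s, if anything falls off the work surface, if the arm or the gripper's body presses on something with over 40 N, if the wrist force passes 120 N, or if a joint passes its speed limit or range.

## Working session

There is one attempt and no reset: what is moved stays moved. The work goes in short steps, Python scripts to look and compute and a shell command to move; the robot and the scene stay as the last step left them, time stands still between calls to the robot, and variables do not carry over. Pictures are saved under pics/ and viewed, at most 10 in all, crops included, and the job is handed in when it is done.

```bash
mkdir -p pics
cat > h.py <<'E'
import numpy as np, cv2
from station import env, cams, order
def cap(n):
    d=cams.capture(n); d['f']=210/np.tan(np.radians(d['fov_y'])/2); return d
def pts(d):
    z=d['z_map'];v,u=np.mgrid[:420,:560]
    P=np.stack([(u-d['cx'])/d['f']*z,(v-d['cy'])/d['f']*z,z,np.ones_like(z)],-1)
    W=P@np.linalg.inv(d['view']).T; W=W[...,:3]; W[z==0]=np.nan; return W
E
python3 - <<'E'
from h import *
a=cap('scene');b=cap('top')
cv2.imwrite('pics/s.png',cv2.cvtColor(np.vstack([a['color']]),cv2.COLOR_RGB2BGR))
cv2.imwrite('pics/t.png',cv2.cvtColor(b['color'],cv2.COLOR_RGB2BGR))
np.savez('a.npz',**a);np.savez('b.npz',**b)
W=pts(b)
s=env.get_state();print(s['time'],s['tool_pos'],s['ee_rot'])
# deck: z 100mm
m=abs(W[...,2]-.1)<.003
for lo,hi in((.095,.105),(.109,.115)):
    m=((W[...,2]>lo)&(W[...,2]<hi)).astype(np.uint8)
    n,l,st,c=cv2.connectedComponentsWithStats(m)
    for i in range(1,n):
        if st[i,4]>60: print(lo,st[i],np.nanmean(W[l==i],0).round(3),cv2.minAreaRect(W[l==i][:,:2].astype(np.float32)))
E
```

```text
0.1 [0.21528323 0.5862726  0.230534  ] [[-9.38771201e-01  3.44540818e-01 -5.06142395e-04]
 [ 3.44541188e-01  9.38770020e-01 -1.48966157e-03]
 [-3.80979094e-05 -1.57283828e-03 -9.99998762e-01]]
0.095 [203 120  23  21  88] [0.695 0.193 0.101] ((0.699844241142273, 0.1955060362815857), (0.04167771339416504, 0.06410375982522964), 37.58119583129883)
0.095 [ 307  170   35   55 1341] [ 0.525 -0.108  0.1  ] ((0.522463321685791, -0.10761912167072296), (0.15005899965763092, 0.08221127092838287), 5.064456939697266)
0.095 [264 176  33   8 103] [0.567 0.021 0.099] ((0.566684901714325, 0.01297387108206749), (0.016098685562610626, 0.08789657056331635), 3.952078104019165)
0.109 [  129    26   431    62 17362] [ 0.932 -0.17   0.112] ((0.9335116744041443, -0.16657519340515137), (0.16669484972953796, 1.2358613014221191), 0.039357274770736694)
0.109 [ 380   87  110   65 3214] [ 0.746 -0.41   0.113] ((0.74933260679245, -0.4104658365249634), (0.29917505383491516, 0.1858595311641693), 89.7237548828125)
0.109 [237 106  23  19  93] [0.741 0.105 0.112] ((0.7464781999588013, 0.10653819888830185), (0.05147537216544151, 0.062030501663684845), 7.698954105377197)
0.109 [243 170  69  59 781] [0.509 0.018 0.112] ((0.5107590556144714, 0.021169759333133698), (0.15078437328338623, 0.17811810970306396), 5.668640613555908)
0.109 [318 199  16  16  99] [ 0.491 -0.11   0.112] ((0.492628812789917, -0.11037905514240265), (0.0410989485681057, 0.040542542934417725), 0.9793758392333984)
```

View pics/s.png

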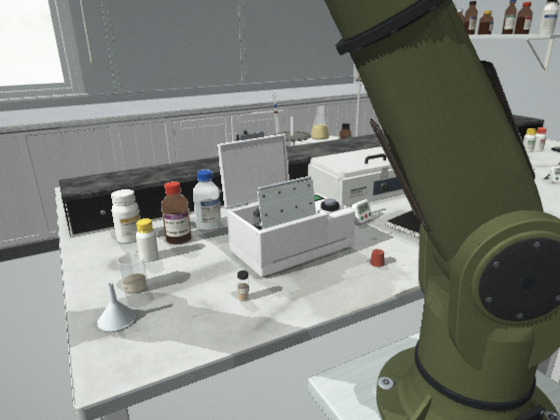

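View pics/t.png

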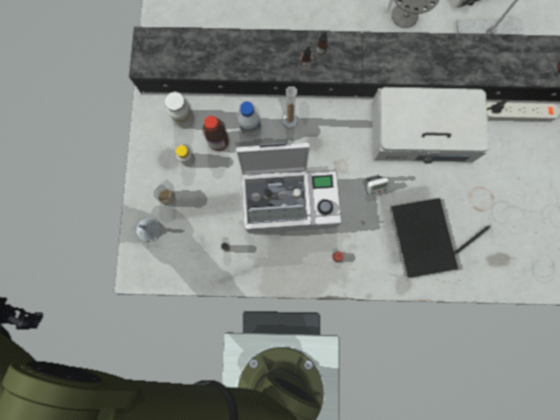

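The scene shows the mixer with the keeper standing (at about 285,200) and the cover open behind it (255,170). The top view has the mixer at (290,200), its button at (325,207), the spare vial at (225,246) and the stopper at (338,257). Fitting the rectangles gives a yaw of about 5.2° and an origin of about (0.5146, -0.0208), and the chamber and deck agree on it.

```bash
cat >> h.py <<'E'
yaw=np.radians(5.2);O=np.array([.5146,-.0208,0]);Rm=np.array([[np.cos(yaw),-np.sin(yaw),0],[np.sin(yaw),np.cos(yaw),0],[0,0,1]])
def tom(p): return (np.asarray(p)-O)@Rm
def tow(p): return O+Rm@np.asarray(p)
E
python3 - <<'E'
from h import *
for n in 'ab':
    d=dict(np.load(n+'.npz'));M=tom(pts(d))
    x,y,z=M[...,0],M[...,1],M[...,2]
    k=(x>.06)&(x<.16)&(abs(y-.042)<.08)&(z>.14)
    print(n,'cover',k.sum(),'zmax',np.nanmax(z[k]) if k.any() else 0)
    if k.sum()>20:
        for zz in np.arange(.14,.29,.02):
            q=k&(abs(z-zz)<.01)
            if q.sum()>3: print(zz.round(2),np.median(x[q]).round(4),np.percentile(y[q],[2,98]).round(3))
    k=(x>-.07)&(x<-.0)&(abs(y-.042)<.08)&(z>.125)
    for zz in np.arange(.13,.2,.02):
        q=k&(abs(z-zz)<.01)
        if q.sum()>3: print('keep',zz.round(2),np.median(x[q]).round(4),np.percentile(y[q],[2,98]).round(3))
    k=(x>.16)&(x<.35)&(abs(y)<.25)&(z>.02)
    print('behind',[(r.round(2),np.nanmax(z[k&(abs(y-r)<.025)],initial=0).round(3),np.nanmin(x[k&(abs(y-r)<.025)],initial=1).round(3)) for r in np.arange(-.1,.2,.05)])
    k=(abs(x+.032)<.03)&(abs(y+.0865)<.025)&(z>.106)&(z<.13); print('btn',M[k].mean(0).round(4),np.percentile(M[k],[5,95],axis=0).round(4).tolist())
print(tow([-.08,.042,.165]))
E
python3 -m jog '[[0,0,0.05,20,-30,20,1],[0,0,0.1,40,-60,40,1],[0,0,0.15,70,-95,60,1],[0,0,0.2,100,-130,80,1],[0,0,0.25,125,-160,90,1],[0,0,0.3,150,-195,100,1],[0,0,0.35,170,-230,100,1],[0,0,0.4,185,-265,100,1],[0,0,0.43,200,-300,100,1],[0,0,0.443,210,-330,100,1]]'
```

```text
a cover 3192 zmax 0.27085956416492424
0.14 0.0837 [-0.034  0.119]
0.16 0.0853 [-0.036  0.119]
0.18 0.0874 [-0.036  0.119]
0.2 0.0896 [-0.036  0.118]
0.22 0.0919 [-0.036  0.119]
0.24 0.094 [-0.036  0.119]
0.26 0.094 [-0.035  0.117]
0.28 0.0994 [0.02  0.068]
keep 0.13 -0.0512 [-0.021  0.114]
keep 0.15 -0.0479 [-0.02   0.114]
keep 0.17 -0.044 [-0.02   0.114]
keep 0.19 -0.0413 [-0.018  0.112]
behind [(np.float64(-0.1), np.float64(0.0), np.float64(1.0)), (np.float64(-0.05), np.float64(0.0), np.float64(1.0)), (np.float64(0.0), np.float64(0.113), np.float64(0.252)), (np.float64(0.05), np.float64(0.114), np.float64(0.338)), (np.float64(0.1), np.float64(0.154), np.float64(0.211)), (np.float64(0.15), np.float64(0.153), np.float64(0.215)), (np.float64(0.2), np.float64(0.149), np.float64(0.178))]
btn [-0.0376 -0.0783  0.1136] [[-0.0506, -0.0951, 0.1074], [-0.021, -0.0639, 0.1202]]
b cover 1417 zmax 0.2737915255093418
0.14 0.0841 [-0.031  0.115]
0.16 0.0858 [-0.033  0.119]
0.18 0.088 [-0.036  0.117]
0.2 0.0904 [-0.034  0.119]
0.22 0.0924 [-0.033  0.118]
0.24 0.0942 [-0.035  0.118]
0.26 0.0953 [-0
[... 184 characters left out ...]
np.float64(-0.1), np.float64(0.119), np.float64(0.327)), (np.float64(-0.05), np.float64(0.203), np.float64(0.258)), (np.float64(0.0), np.float64(0.202), np.float64(0.25)), (np.float64(0.05), np.float64(0.117), np.float64(0.236)), (np.float64(0.1), np.float64(0.159), np.float64(0.214)), (np.float64(0.15), np.float64(0.122), np.float64(0.203)), (np.float64(0.2), np.float64(0.154), np.float64(0.18))]
btn [-0.0307 -0.0864  0.115 ] [[-0.0475, -0.1042, 0.1085], [-0.0125, -0.0696, 0.1231]]
[0.43112268 0.01377654 0.165     ]
time: 0.93
tool_pos: [0.4263, 0.2544, 0.3311]
ee_rot: [[-0.996, -0.092, -0.0], [-0.092, 0.996, -0.0], [0.0, -0.0, -1.0]]
wrist_force: [0.1, 1.0, 1.2]
width: -0.0
grip_force: 0.0
```

```bash
python3 -m jog '[[0,0,0,1,-40,0,1],[0,0,0,2,-80,0,1],[0,0,0,3,-120,0,1],[0,0,0,4,-160,0,1],[0,0,0,5,-200,-20,1],[0,0,0,5,-230,-50,1],[0,0,0,5,-241,-85,1],[0,0,0,5,-241,-120,1],[0,0,0,5,-241,-150,1],[0,0,0,5,-241,-165,1]]'
python3 - <<'E'
from h import *
s=env.get_state();print(tom(s['tool_pos']))
a=cap('scene');cv2.imwrite('pics/s2.png',cv2.cvtColor(cv2.resize(a['color'][110:310,150:430],None,fx=2.5,fy=2.5),cv2.COLOR_RGB2BGR))
E
```

```text
time: 1.77
tool_pos: [0.4283, 0.0151, 0.1631]
ee_rot: [[-0.996, -0.09, -0.005], [-0.09, 0.996, -0.0], [0.005, 0.0, -1.0]]
wrist_force: [-0.5, 1.3, 1.5]
width: 0.0002
grip_force: 0.0
[-0.08274258  0.04353415  0.16312224]
```

View pics/s2.png

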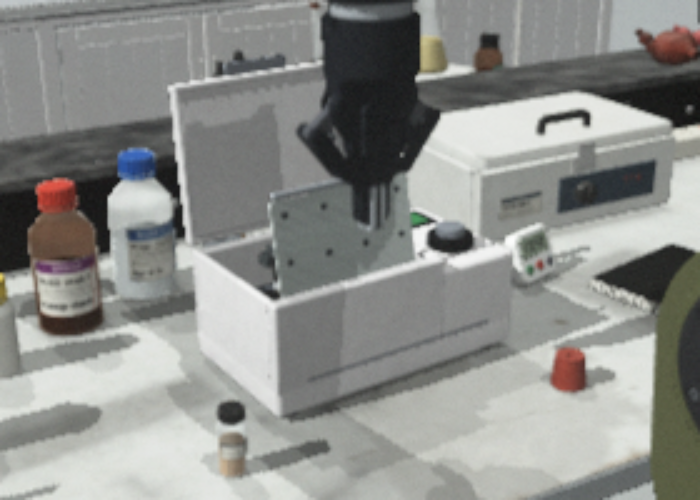

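```bash
python3 -m jog '[[0,0,0,13,1,0,1],[0,0,0,26,2,0,1],[0,0,0,38,3,-1,1],[0,0,0,44,4,-4,1],[0,0,0,50,5,-7,1],[0,0,0,56,5,-11,1],[0,0,0,62,6,-16,1],[0,0,0,71,6,-26,1],[0,0,0,75,7,-32,1],[0,0,0,78,7,-38,1]]'
python3 - <<'E'
from h import *
s=env.get_state();print(tom(s['tool_pos']))
a=cap('scene');cv2.imwrite('pics/s3.png',cv2.cvtColor(cv2.resize(a['color'][110:310,150:430],None,fx=2.5,fy=2.5),cv2.COLOR_RGB2BGR))
E
```

```text
time: 2.65
tool_pos: [0.5088, 0.0229, 0.1276]
ee_rot: [[-0.996, -0.091, -0.0], [-0.091, 0.996, 0.0], [0.0, 0.0, -1.0]]
wrist_force: [-0.1, 0.2, 2.4]
width: 0.0002
grip_force: 0.5
[-0.0018285   0.04403899  0.12760314]
```

View pics/s3.png

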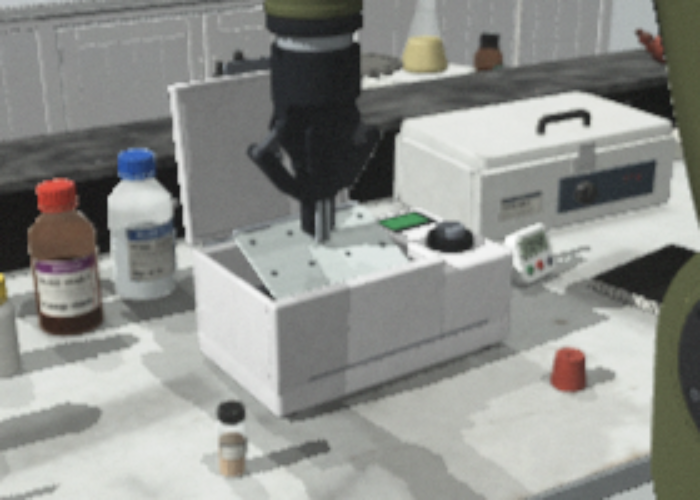

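The keeper is at about 0.4 rad under the fingertips (325,240). Next I press it home.

```bash
python3 -m jog '[[0,0,0,2,0,-5,1],[0,0,0,3,0,-10,1],[0,0,0,4,0,-14,1],[0,0,0,4,0,-17,1],[0,0,0,5,0,-20,1],[0,0,0,5,0,-23,1],[0,0,0,5,0,-26,1],[0,0,0,5,0,-28,1],[0,0,0,5,0,-30,1],[0,0,0,5,0,-30,1]]'
python3 -c "
from h import *
print(tom(env.get_state()['tool_pos']))"
```

```text
time: 3.53
tool_pos: [0.5136, 0.0227, 0.0991]
ee_rot: [[-0.996, -0.091, 0.001], [-0.091, 0.996, -0.0], [-0.001, -0.0, -1.0]]
wrist_force: [-2.2, 0.3, 15.1]
width: 0.0001
grip_force: 7.2
[0.00290832 0.04339808 0.09906025]
```

```bash
python3 -m jog '[[0,0,0,0,0,-1,1],[0,0,0,0,0,-1,1],[0,0,0,0,0,10,1],[0,0,0,0,0,40,1],[0,0,0,0,0,80,1],[0,0,0,0,0,120,1],[0,0,0,0,0,160,1],[0,0,0,0,0,200,1],[0,0,0,0,0,215,1],[0,0,0,0,0,215,1]]'
python3 - <<'E'
from h import *
s=env.get_state();print(tom(s['tool_pos']))
a=cap('scene');cv2.imwrite('pics/s4.png',cv2.cvtColor(cv2.resize(a['color'][110:310,150:430],None,fx=2.5,fy=2.5),cv2.COLOR_RGB2BGR))
M=tom(pts(a));x,y,z=M[...,0],M[...,1],M[...,2]
k=(abs(x)<.03)&(y>-.02)&(y<.1)&(z>.06)&(z<.2);print('plate z',np.percentile(z[k],[5,25,50,75,95]).round(4),k.sum())
E
```

```text
time: 4.37
tool_pos: [0.515, 0.0227, 0.3175]
ee_rot: [[-0.996, -0.091, 0.008], [-0.091, 0.996, 0.0], [-0.008, -0.0, -1.0]]
wrist_force: [0.6, -0.1, -0.2]
width: -0.0
grip_force: 0.0
[0.00433432 0.04329087 0.31751464]
plate z [0.0982 0.0988 0.0993 0.0998 0.1004] 558
```

View pics/s4.png

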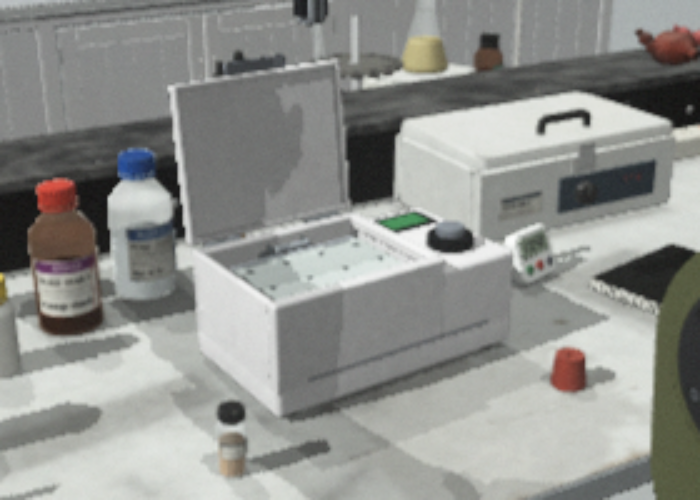

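The keeper lies flat, at z ≈ 99 mm, and stays down (300,265). Now the cover: go over it and down behind it.

```bash
python3 -m jog '[[0,0,0,35,3,5,1],[0,0,0,70,6,5,1],[0,0,0,105,9,5,1],[0,0,0,130,12,5,1],[0,0,0,146,13,0,1],[0,0,0,146,13,-25,1],[0,0,0,146,13,-50,1],[0,0,0,146,13,-75,1],[0,0,0,146,13,-90,1],[0,0,0,146,13,-90,1]]'
python3 - <<'E'
from h import *
s=env.get_state();print(tom(s['tool_pos']))
a=cap('scene');cv2.imwrite('pics/s5.png',cv2.cvtColor(cv2.resize(a['color'][80:280,150:430],None,fx=2.5,fy=2.5),cv2.COLOR_RGB2BGR))
E
```

```text
time: 5.25
tool_pos: [0.6563, 0.0354, 0.2169]
ee_rot: [[-0.996, -0.091, -0.011], [-0.091, 0.996, -0.001], [0.011, -0.0, -1.0]]
wrist_force: [-0.6, -0.1, -1.8]
width: 0.0001
grip_force: 0.0
[0.14622278 0.04312204 0.21689586]
```

View pics/s5.png

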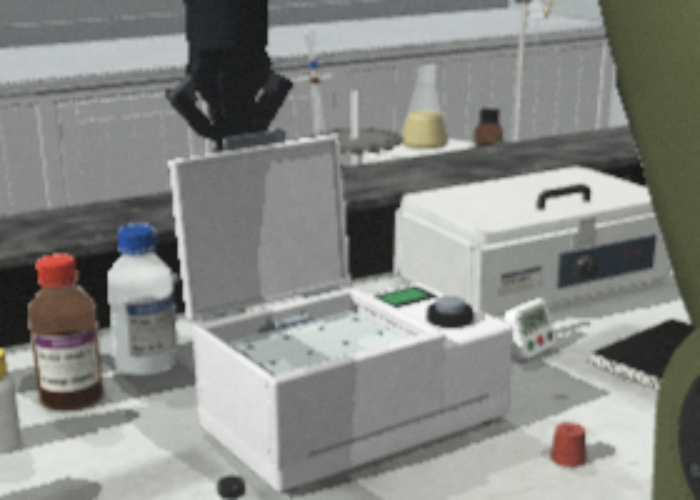

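```bash
python3 -m jog '[[0,0,0,0,0,8,1],[0,0,0,0,0,14,1],[0,0,0,-10,-1,14,1],[0,0,0,-22,-2,14,1],[0,0,0,-35,-3,14,1],[0,0,0,-50,-5,14,1],[0,0,0,-62,-6,14,1],[0,0,0,-73,-7,14,1],[0,0,0,-84,-8,12,1],[0,0,0,-95,-9,10,1]]'
python3 - <<'E'
from h import *
s=env.get_state();print(tom(s['tool_pos']))
a=cap('scene');cv2.imwrite('pics/s6.png',cv2.cvtColor(cv2.resize(a['color'][80:280,150:430],None,fx=2.5,fy=2.5),cv2.COLOR_RGB2BGR))
E
```

```text
time: 6.13
tool_pos: [0.5658, 0.0268, 0.2363]
ee_rot: [[-0.996, -0.091, 0.006], [-0.091, 0.996, 0.0], [-0.007, -0.0, -1.0]]
wrist_force: [1.4, -0.3, -0.5]
width: 0.0004
grip_force: 0.9
[0.05534563 0.04273862 0.23631396]
```

View pics/s6.png

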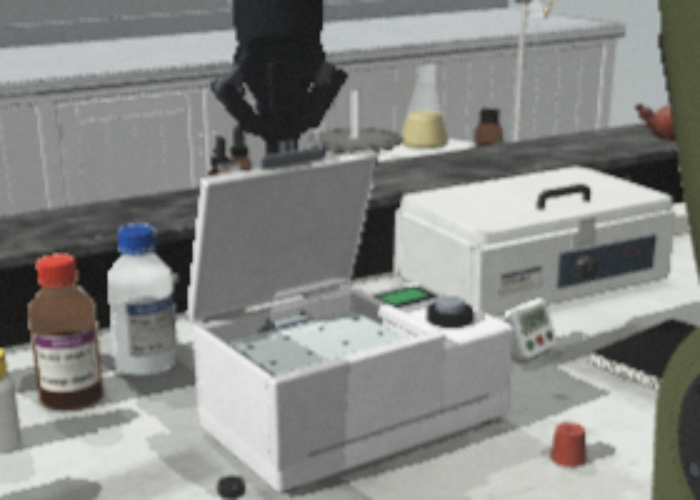

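The cover is following the fingers, at about 1.2 rad (280,160 lip). I keep on along the arc.

```bash
python3 -m jog '[[0,0,0,-12,-1,-4,1],[0,0,0,-23,-2,-9,1],[0,0,0,-34,-3,-15,1],[0,0,0,-44,-4,-22,1],[0,0,0,-53,-5,-30,1],[0,0,0,-61,-5,-39,1],[0,0,0,-68,-6,-49,1],[0,0,0,-74,-7,-60,1],[0,0,0,-80,-7,-71,1],[0,0,0,-80,-7,-71,1]]'
python3 -c "
from h import *
print(tom(env.get_state()['tool_pos']))"
```

```text
time: 7.02
tool_pos: [0.4839, 0.0196, 0.1623]
ee_rot: [[-0.996, -0.091, -0.0], [-0.091, 0.996, -0.0], [0.0, -0.0, -1.0]]
wrist_force: [-1.1, -0.8, -0.8]
width: 0.0002
grip_force: 0.0
[-0.02695653  0.04303636  0.16231795]
```

```bash
python3 -m jog '[[0,0,0,-3,0,-6,1],[0,0,0,-5,0,-12,1],[0,0,0,-6,0,-17,1],[0,0,0,-7,0,-22,1],[0,0,0,-8,0,-27,1],[0,0,0,-8,0,-31,1],[0,0,0,-9,0,-34,1],[0,0,0,-9,0,-36,1],[0,0,0,-9,0,-38,1],[0,0,0,-9,0,-38,1]]'
python3 -c "
from h import *
print(tom(env.get_state()['tool_pos']))"
```

```text
time: 7.85
tool_pos: [0.4753, 0.0198, 0.1262]
ee_rot: [[-0.996, -0.091, 0.001], [-0.091, 0.996, -0.0], [-0.001, -0.0, -1.0]]
wrist_force: [-7.8, -0.2, 25.7]
width: 0.0001
grip_force: 12.8
[-0.03550766  0.04399173  0.126208  ]
```

```bash
python3 -m jog '[[0,0,0,0,0,0,1],[0,0,0,0,0,0,1],[0,0,0,0,0,15,1],[0,0,0,0,0,40,1],[0,0,0,0,0,70,1],[0,0,0,5,-35,70,1],[0,0,0,9,-70,70,1],[0,0,0,13,-105,70,1],[0,0,0,17,-129,70,1],[0,0,0,17,-129,70,1]]'
python3 - <<'E'
from h import *
s=env.get_state();print(tom(s['tool_pos']))
a=cap('scene');b=cap('top')
for d in (a,b):
    M=tom(pts(d));x,y,z=M[...,0],M[...,1],M[...,2]
    for x0 in (-.06,0,.05):
        k=(abs(x-x0)<.012)&(abs(y-.042)<.08)&(z>.09)&(z<.14);print('cover',x0,np.median(z[k]).round(4),k.sum())
w=cap('wrist')
im=np.hstack([cv2.resize(a['color'][130:270,210:380],(510,420)),w['color'][:,140:420]])
cv2.imwrite('pics/s7.png',cv2.cvtColor(im,cv2.COLOR_RGB2BGR))
E
```

```text
time: 8.68
tool_pos: [0.4925, -0.1154, 0.1942]
ee_rot: [[-0.996, -0.084, 0.0], [-0.084, 0.996, -0.003], [-0.0, -0.003, -1.0]]
wrist_force: [0.2, -1.2, 0.1]
width: -0.0001
grip_force: 0.0
[-0.03062594 -0.09221277  0.19419934]
cover -0.06 0.1253 459
cover 0 0.1261 286
cover 0.05 0.1257 240
cover -0.06 0.1261 565
cover 0 0.1267 535
cover 0.05 0.1264 516
```

View pics/s7.png

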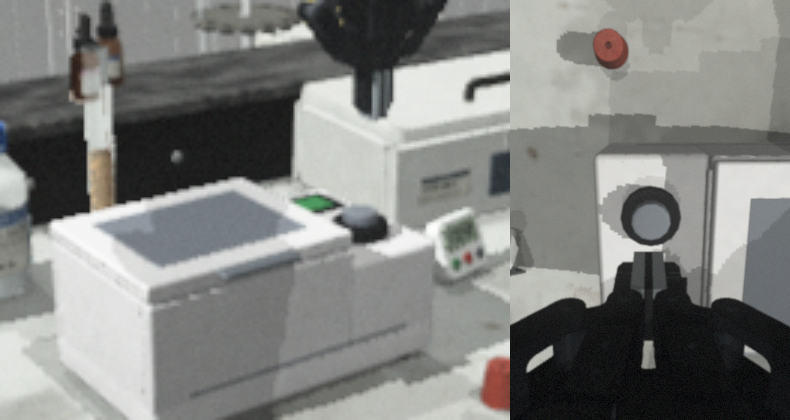

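The cover is shut, with its top at 126 mm throughout. In the wrist view the button is at about pixel (281,215). I'll cast a ray from there and compare it with the TCP.

Run:
```python
from h import *
s=env.get_state();w=cap('wrist')
g=cv2.cvtColor(w['color'],cv2.COLOR_RGB2GRAY)
m=((g[185:246,245:316]>100)).astype(np.uint8)
n,l,st,c=cv2.connectedComponentsWithStats(m)
i=l[30,36];print(st[i],c[i]);u,v=c[i]+[245,185]
T=np.eye(4);T[:3,:3]=s['ee_rot'];T[:3,3]=s['tool_pos'];C=T@w['mount']
z=w['z_map'][int(v),int(u)];f=w['f']
P=C@[(u-w['cx'])/f*z,(v-w['cy'])/f*z,z,1];print('btn world',P,tom(P[:3]),'tcp',s['tool_pos'],(P[:3]-s['tool_pos'])*1000)
```

```text
[  16   19   37   36 1049] [33.84938036 36.12011439]
btn world [ 0.49319775 -0.10749916  0.11912192  1.        ] [-0.02917193 -0.0844026   0.11912192] tcp [ 0.49217439 -0.10873344  0.19395547] [  1.02336545   1.2342779  -74.83354442]
```

```bash
python3 -m jog '[[0,0,0,1,1,-35,1],[0,0,0,1,1,-60,1],[0,0,0,1,1,-70,1],[0,0,0,1,1,-74,1],[0,0,0,1,1,-77,1],[0,0,0,1,1,-79,1],[0,0,0,1,1,-81,1],[0,0,0,1,1,-82,1],[0,0,0,1,1,-82,1],[0,0,0,1,1,-82,1]]'
```

```text
time: 9.72
tool_pos: [0.4934, -0.107, 0.1156]
ee_rot: [[-0.996, -0.092, 0.002], [-0.092, 0.996, 0.001], [-0.002, 0.0, -1.0]]
wrist_force: [-11.2, 4.1, 31.0]
width: -0.0001
grip_force: 14.9
```

```bash
python3 -m jog '[[0,0,0,0,0,0,1],[0,0,0,0,0,10,1],[0,0,0,0,0,30,1],[0,0,0,0,0,65,1],[0,0,0,0,0,100,1],[0,0,0,0,0,130,1],[0,0,0,0,0,150,1],[0,0,0,0,0,150,1],[0,0,0,0,0,150,1],[0,0,0,0,0,150,1]]'
python3 - <<'E'
from h import *
for n in('scene','top'):
    M=tom(pts(cap(n)));x,y,z=M[...,0],M[...,1],M[...,2]
    r=np.hypot(x+.030,y+.085);ok=(z>.09)&(z<.14)
    print(n,[(np.median(z[ok&(r>=a)&(r<a+.004)]).round(4),(ok&(r>=a)&(r<a+.004)).sum()) for a in (0,.004,.008,.012,.016,.02)])
    k=(abs(x)<.06)&(abs(y-.042)<.07)&(z>.09)&(z<.16);print('cover',np.median(z[k]))
print(env.get_state()['tool_pos'],env.get_state()['wrist_force'])
E
```

```text
time: 10.55
tool_pos: [0.4932, -0.1081, 0.2622]
ee_rot: [[-0.996, -0.091, 0.0], [-0.091, 0.996, -0.0], [-0.0, -0.0, -1.0]]
wrist_force: [0.1, -0.4, 0.4]
width: 0.0002
grip_force: 0.0
scene [(np.float64(0.1202), np.int64(3)), (np.float64(0.1201), np.int64(8)), (np.float64(0.1194), np.int64(22)), (np.float64(0.1141), np.int64(44)), (np.float64(0.1112), np.int64(30)), (np.float64(0.1054), np.int64(72))]
cover 0.12610105742675842
top [(np.float64(nan), np.int64(0)), (np.float64(nan), np.int64(0)), (np.float64(0.1192), np.int64(3)), (np.float64(0.1119), np.int64(13)), (np.float64(0.1103), np.int64(23)), (np.float64(0.0996), np.int64(26))]
cover 0.1266592137752831
[ 0.49284795 -0.10806237  0.26134136] [-1.57882412 -0.14566665  0.2364454 ]
  return _methods._mean(a, axis=axis, dtype=dtype,
  ret = ret.dtype.type(ret / rcount)
```

```bash
python3 -c "
from station import order
print(order.finish_job())"
```

```text
the job is handed in; nothing more can be done
None
```

The job is handed in, though it returned no verdict: the keeper is snapped flat, the cover is shut without slamming, the start button was pressed to its stop and released, and nothing else was touched.

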